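# Hook the drain plate into the drip pan

## Task

Fit the slotted drain plate with the green grip into the drip pan: hook its orange-marked edge under the pan's blue lip while the plate is tilted, then lower the other edge gently until the plate lies flat and fully home on the ledges inside the pan, and let go. Do not let the plate fall into place, and leave the solid cover with the red grip where it is.

Things in the scene. Friction and masses are not known exactly. Their poses are not given: they have to be found in the camera images.
- drip_pan: Fixed metal pan, inside 194 (x) x 154 (y) mm, walls 5 mm. Origin: centre of underside, on the counter; +x points away from robot (within 18 deg). Inner ledges at z 30 carry the plate (35 mm wide at -x end, 40 at +x). Side and +x walls rise to z 52. A blue lip at the -x end spans x -97 (wall) to -63, z 56 (underside) to 60; the 160 mm opening left is too short for a plate held level.
- drain_plate: Loose slotted steel plate, 170 (x) x 130 (y) x 6 mm, 0.25-0.5 kg, first flat on the counter, -x edge (orange stripe) towards robot. Origin: centre of underside; z up. Green upright grip, block 16 (x) x 70 (y) mm, centre x +15, y 0, z 6 to 50: pinch across the 16. Home: orange edge under the lip, underside at pan z 30, about 12 mm play each way in x, y.
- hook_edge (a point): Middle of the lower edge of the drain plate's orange end, at x = -85, y = 0, z = 0 mm of the plate; axes as the plate's.
- solid_cover: Bystander: solid steel cover of the same size and shape as the drain plate, without slots, with a red grip. Loose, lies flat on the counter beside it; the two may be swapped. Origin: centre of its underside.
Not all that is in view belongs to the job. Leave any brown, purple or yellow look-alike of the drain_plate alone.

How it is judged:
By the outcome, as a careful person would: the job done as asked, in the order asked, and still so for the second after the job is handed in, with the robot touching nothing.
It also fails if it takes over 48 s, if anything falls off the work surface, if the arm or the gripper's body presses on something with over 40 N, if the wrist force passes 120 N, or if a joint passes its speed limit or range.

## Robot

A 7-joint arm with a two-finger parallel gripper is mounted at the origin on the work surface. World frame = base frame: x ahead of the robot, y to its left, z up, the work surface at z = 0. Lengths are in m, angles in rad, forces in N, time in s.
With the tool pointing down it reaches from about 0.4 to 0.875 m from the base axis. Payload 19.3 kg.
Tool frame: the origin (TCP) lies at the very end of the fingers, on their centre line; the grasp point (between the pads) lies 19 mm behind it; z points along the fingers, x is the direction in which the jaws open and shut, and the axes are right-handed (so a half turn about z gives the same grasp; the last joint's range is limited). The gripper opens to 85 mm and grips with 20 to 120 N. Pads are 22 mm wide; open, the fingers measure 114 mm over their backs; the gripper's body (76 mm by 85 mm) begins 54 mm behind the grasp point. The pads swing forward as they close: fully open they stand 13 mm farther back than shut.
Start: joints at [1.158, 0.521, -0.036, 1.599, 0.021, 1.021, -0.113], TCP at [0.21, -0.589, 0.2] pointing down, gripper open.
Joint ranges: [-2.91, 2.91], [-0.3, 2.13], [-1.5, 1.42], [0.17, 2.43], [-1.26, 4.41], [0.16, 1.93], [-2.52, 2.52]. Speed limits (rad/s): [1.89, 1.89, 2.39, 2.39, 3.01, 3.01, 3.01].

## Interface

Orientations are given as [roll, pitch, yaw] about the fixed x, y, z axes, in that order (R = Rz(yaw) Ry(pitch) Rx(roll)).
In Python, from workcell import bot gives the robot as it stands.
- The arm moves only by the tool jog_arm, never from a script. Its argument "increments" is a list of rows, each an object of numbers: "wx", "wy", "wz": the turn, a rotation vector about the tool's x, y, z in degrees; "x", "y", "z": the shift along the tool's x, y, z in cm; "claw": the opening in per cent of the stroke, from 0 (shut) to 100 (fully open). A call has 1 to 10 rows; each row is the pose to reach, as a shift and turn from the pose measured when the call began, along the tool's axes at that moment; what a row does not reach only later rows make up. A row lasts 1/8 s, in which the tool goes at most 62.5 mm and 10.7 degrees, less where a joint would pass 70% of its speed; a pose out of reach is approached as far as the arm can. A call with a gripper value outside its range is refused whole. The fingers move at their own pace and stop on an object; "squeeze" is the grip in N (left out, the last holds). Time passes only in rows, so rows that repeat a pose let the fingers close. It gives the time, the measured TCP pose, the force and the opening at its end, in the units of the state.
- bot.observe(): the state, without advancing time (a new reading comes with each control period).
- bot.grab_frame(name): name is "side" or "top" or "wrist"; returns a dict with "pixels" (480x640x3 uint8, red, green, blue), "fov_y" (degrees; the focal length in pixels is half the picture's height over the tangent of half this angle, whatever the lens; pixels are square), "cx", "cy" (the principal point, pixels), "origin" and "orientation" of the camera in the world. Camera axes: x right, y down, z forward; pixel columns grow to the right and rows downward; lengths in m; the calibration is good to about 2 mm. A picture is of the moment at which its call begins. There is no depth.
- bot.job_done(): hands the job in, once; it reports no verdict.
The state is a dict: "clock": time; "qpos": joint angles; "qd": joint speeds; "joint_efforts": joint torques, N m; "position": TCP position; "tool_rot": TCP orientation; "force": force on the tool from outside, world axes, zero at the start; "moment": the same for the moment, N m; "grip_width": finger opening in m.
Only numpy, scipy, OpenCV 4.12 (cv2) and the standard library are available. Lean on these libraries where they do the work, as an engineer would, in place of code of your own. Each camera call takes 0.05 s, during which the arm holds its last target.

## Working session

There is one attempt and no reset: what is moved stays moved. The work goes in short steps, Python scripts to look and compute and a tool call to move; the robot and the scene stay as the last step left them, time stands still between calls to the robot, and variables do not carry over. Pictures are saved under pics/ and viewed, and the job is handed in when it is done.

Besides the shell and the picture viewer there is one more tool, called after "Request:" as name(argument=value, ...), one argument or row to a line, values as JSON. jog_arm: Moves the arm, as the interface text tells. Its arguments: {"type":"object","properties":{"increments":{"type":"array","items":{"type":"object","properties":{"wx":{"type":"number"},"wy":{"type":"number"},"wz":{"type":"number"},"x":{"type":"number"},"y":{"type":"number"},"z":{"type":"number"},"claw":{"type":"number"}}}},"squeeze":{"type":"number"}},"required":["increments"]}

```bash
mkdir -p pics; ls; cat > h.py <<'E'
import numpy as np, cv2
from workcell import bot
from scipy.spatial.transform import Rotation as R
def grab(n,f):
    d=bot.grab_frame(n); cv2.imwrite(f'pics/{f}.png',d['pixels'][:,:,::-1])
    import pickle; pickle.dump(d,open(f'pics/{f}.pkl','wb')); return d
def load(f):
    import pickle; return pickle.load(open(f'pics/{f}.pkl','rb'))
def rot(o):
    o=np.array(o,float)
    return o if o.shape==(3,3) else R.from_euler('xyz',o).as_matrix()
def foc(d): return 240/np.tan(np.radians(d['fov_y'])/2)
def ray(d,u,v):
    f=foc(d); r=rot(d['orientation'])@np.array([(u-d['cx'])/f,(v-d['cy'])/f,1.]); return np.array(d['origin']),r
def atz(d,u,v,z):
    o,r=ray(d,u,v); return o+r*(z-o[2])/r[2]
def proj(d,P):
    p=(np.atleast_2d(P)-np.array(d['origin']))@rot(d['orientation']); return np.c_[p[:,0]/p[:,2]*foc(d)+d['cx'],p[:,1]/p[:,2]*foc(d)+d['cy']]
def crop(f,out,x0,y0,x1,y1,s):
    im=cv2.imread(f'pics/{f}.png')[y0:y1,x0:x1]; cv2.imwrite(f'pics/{out}.png',cv2.resize(im,None,fx=s,fy=s,interpolation=cv2.INTER_CUBIC))
E
python3 - <<'E'
from h import *
print(bot.observe())
for n in ['top','side','wrist']:
    d=grab(n,n+'0'); print(n,{k:v for k,v in d.items() if k!='pixels'})
E
```

```text
pics
{'clock': 0.0, 'qpos': array([ 1.15779906,  0.52203525, -0.0363462 ,  1.60001817,  0.02121436,
        1.02108875, -0.11275232]), 'qd': array([ 0.00107552, -0.00055515, -0.00108931, -0.00088256, -0.00122206,
       -0.00025802, -0.00107695]), 'joint_efforts': array([ 1.43435277e-04, -9.27100968e+01,  1.97956681e+00, -3.69936025e+01,
        1.77951925e-02,  8.21324968e-03, -8.35857190e-05]), 'position': array([ 0.20991766, -0.58828925,  0.19980867]), 'tool_rot': array([ 3.14150664e+00,  1.16082522e-03, -1.22793741e+00]), 'force': array([ 0.17217949, -0.09574199,  0.87534294]), 'moment': array([ 0.00570254,  0.02676903, -0.04436153]), 'grip_width': 0.08546694991876266}
top {'fov_y': 52.479330015731584, 'cx': 321.16208216971194, 'cy': 234.29949236094723, 'origin': array([0.35843245, 0.0419187 , 1.19763272]), 'orientation': array([-3.10298833,  0.00725548, -1.59434616])}
side {'fov_y': 52.515683789228746, 'cx': 317.2677050483046, 'cy': 242.35119334166615, 'origin': array([0.25229371, 1.01797369, 0.65989649]), 'orientation': array([-2.12961825,  0.00766709, -2.99680531])}
wrist {'fov_y': 67.68029075850752, 'cx': 319.72908940876204, 'cy': 235.14648875903197, 'origin': array([ 0.27921148, -0.56397555,  0.3722316 ]), 'orientation': array([ 2.84847498e+00,  2.75653323e-04, -1.22785997e+00])}
```

View pics/top0.png

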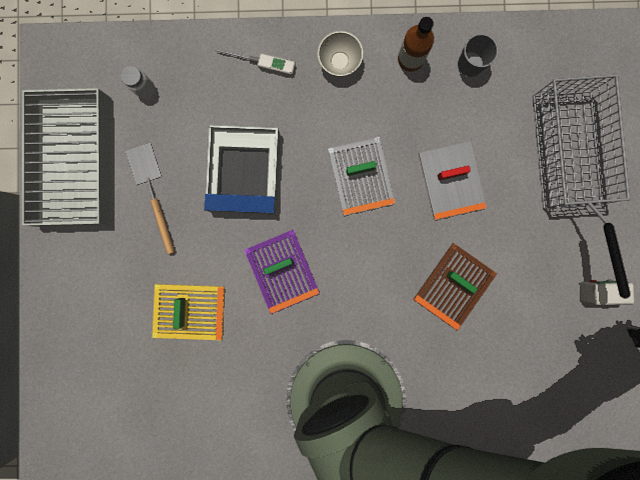

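View pics/side0.png

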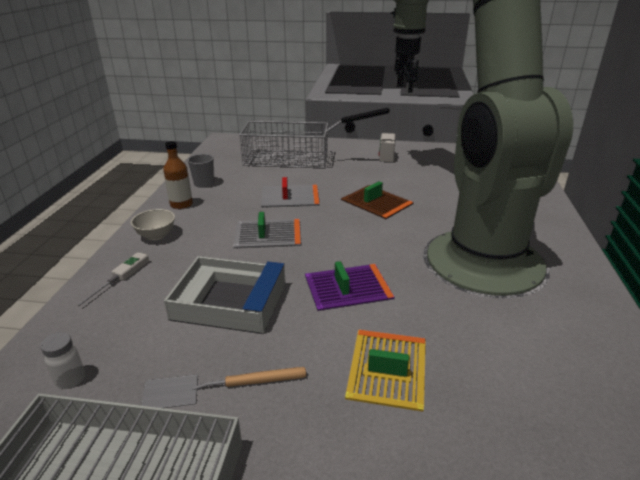

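In the top view, these could be the plate: steel slotted with green grip (362,175), solid with red grip (453,180), and the purple (283,270), brown (456,285) and yellow (188,312) look-alikes. The steel slotted one with green grip fits the description. The pan is at (243,170), with its blue lip towards the robot. I'll confirm both in enlarged crops.

```bash
python3 - <<'E'
from h import *
crop('top0','c1',320,125,410,225,6)
crop('top0','c2',195,115,295,225,5)
E
```

```text
(no output)
```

View pics/c1.png

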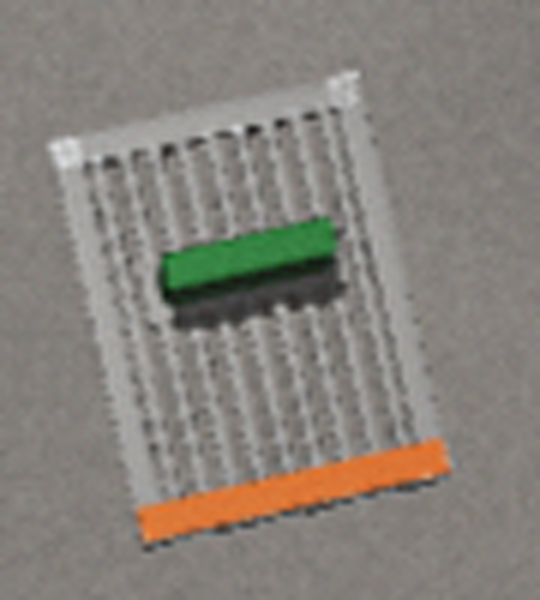

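View pics/c2.png

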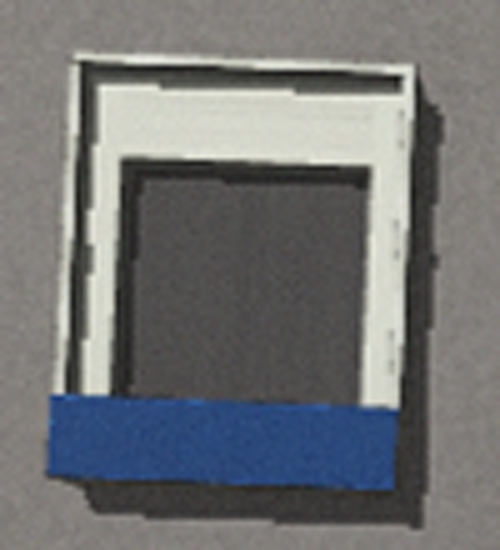

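```bash
cat > fit.py <<'E'
from h import *
from scipy.optimize import least_squares
def fit(d,model,px,z0=0):
    model=np.array(model,float)/1000; px=np.array(px,float)
    def P(q):
        c,s=np.cos(q[2]),np.sin(q[2]); return np.c_[q[0]+c*model[:,0]-s*model[:,1],q[1]+s*model[:,0]+c*model[:,1],z0+model[:,2]]
    best=None
    g=atz(d,*px.mean(0),0.03)
    r=least_squares(lambda q:(proj(d,P(q))-px).ravel(),[g[0],g[1],0])
    print('pose',r.x[:2].round(4),np.degrees(r.x[2]).round(2),'res',r.fun.round(2)); return r.x
def un(p,x0,y0,s): p=np.array(p,float); return (p+.5)/s-.5+[x0,y0]
E
python3 - <<'E'
from fit import *
d=load('top0')
pl=un([(52,145),(357,72),(450,470),(143,543)],320,125,6)
fit(d,[(85,65,6),(85,-65,6),(-85,-65,6),(-85,65,6)],pl)
gr=un([(163,256),(332,217),(336,252),(168,292)],320,125,6)
fit(d,[(23,35,50),(23,-35,50),(7,-35,50),(7,35,50)],gr)
pan=un([(75,53),(414,66),(400,408),(50,393),(48,476),(393,490)],195,115,5)
fit(d,[(102,82,52),(102,-82,52),(-63,-82,60),(-63,82,60),(-102,82,60),(-102,-82,60)],pan)
fit(d,[(102,82,52),(102,-82,52),(-63,-82,60),(-63,82,60),(-97,82,60),(-97,-82,60)],pan)
E
```

```text
pose [ 0.5464 -0.0526] 11.66 res [-0.48 -0.48  0.04 -0.16  0.46  0.44 -0.01  0.2 ]
pose [ 0.5457 -0.0525] 11.57 res [-0.69 -0.26 -0.09 -0.36  0.79  0.34 -0.    0.28]
pose [0.5627 0.2345] -3.77 res [-0.49 -0.4   0.51 -0.25 -0.22  0.07  0.12  0.2  -0.34  0.13  0.42  0.23]
pose [0.561  0.2346] -3.77 res [-0.53  0.3   0.48  0.46 -0.25  0.79  0.08  0.91 -0.26 -1.27  0.48 -1.17]
```

```bash
cat > mv.py <<'E'
from h import *
def inc(p,Rt):
    s=bot.observe(); Rc=rot(s['tool_rot']); dp=Rc.T@(np.array(p)-s['position'])*100
    rv=np.degrees(R.from_matrix(Rc.T@Rt).as_rotvec())
    print('t',s['clock'],'pos',s['position'].round(4),'rot',np.degrees(s['tool_rot']).round(2),'F',s['force'].round(1),'w',round(s['grip_width'],4))
    print('inc cm',dp.round(2),'deg',rv.round(1))
def tool(yaw,tilt=0): # tilt: +x edge up, deg
    return R.from_euler('z',yaw,degrees=True).as_matrix()@R.from_euler('y',-tilt,degrees=True).as_matrix()@np.diag([1.,-1,-1])
E
python3 - <<'E'
from mv import *
inc([0.561,-0.0496,0.2],tool(11.6))
E
```

```text
t 0.15 pos [ 0.21   -0.5884  0.2   ] rot [ 1.800e+02  5.000e-02 -7.036e+01] F [-0.5  0.5  0.4] w 0.0849
inc cm [-3.894e+01 -5.117e+01  3.000e-02] deg [ -0.   0. -82.]
```

Request:
jog_arm(
  increments=[
    {"x": -9.7, "y": -12.8, "wz": -20.5},
    {"x": -19.5, "y": -25.6, "wz": -41},
    {"x": -29.2, "y": -38.4, "wz": -61.5},
    {"x": -38.9, "y": -51.2, "wz": -82},
    {"x": -38.9, "y": -51.2, "wz": -82},
    {"x": -38.9, "y": -51.2, "wz": -82},
    {"x": -38.9, "y": -51.2, "wz": -82},
    {"x": -38.9, "y": -51.2, "wz": -82},
    {"x": -38.9, "y": -51.2, "wz": -82},
    {"x": -38.9, "y": -51.2, "wz": -82},
  ],
)

```text
schema error: expected keys wx, wy, wz, x, y, z, claw
```

Request:
jog_arm(
  increments=[
    {"x": -38.9, "y": -51.2, "z": 0, "wx": 0, "wy": 0, "wz": -82, "claw": 100},
    {"x": -38.9, "y": -51.2, "z": 0, "wx": 0, "wy": 0, "wz": -82, "claw": 100},
    {"x": -38.9, "y": -51.2, "z": 0, "wx": 0, "wy": 0, "wz": -82, "claw": 100},
    {"x": -38.9, "y": -51.2, "z": 0, "wx": 0, "wy": 0, "wz": -82, "claw": 100},
    {"x": -38.9, "y": -51.2, "z": 0, "wx": 0, "wy": 0, "wz": -82, "claw": 100},
    {"x": -38.9, "y": -51.2, "z": 0, "wx": 0, "wy": 0, "wz": -82, "claw": 100},
    {"x": -38.9, "y": -51.2, "z": 0, "wx": 0, "wy": 0, "wz": -82, "claw": 100},
    {"x": -38.9, "y": -51.2, "z": 0, "wx": 0, "wy": 0, "wz": -82, "claw": 100},
    {"x": -38.9, "y": -51.2, "z": 0, "wx": 0, "wy": 0, "wz": -82, "claw": 100},
    {"x": -38.9, "y": -51.2, "z": 0, "wx": 0, "wy": 0, "wz": -82, "claw": 100},
  ],
)

```text
clock: 1.4
position: [0.5523, -0.0636, 0.2002]
tool_rot: [-3.141, 0.0, 0.203]
force: [1.2, -1.5, -0.4]
grip_width: 0.0859
```

```bash
python3 - <<'E'
from mv import *
grab('wrist','w1')
inc([0.561,-0.0496,0.2],tool(11.6)); print(bot.observe()['qpos'].round(2))
E
```

```text
t 1.45 pos [ 0.5557 -0.0548  0.2005] rot [-1.7974e+02 -1.7000e-01  1.2060e+01] F [-2.5 11.7 -1.9] w 0.0851
inc cm [ 0.62 -0.39  0.05] deg [-0.3 -0.2  0.5]
[ 0.38  0.46 -0.53  1.76  0.26  0.99 -0.04]
```

View pics/w1.png

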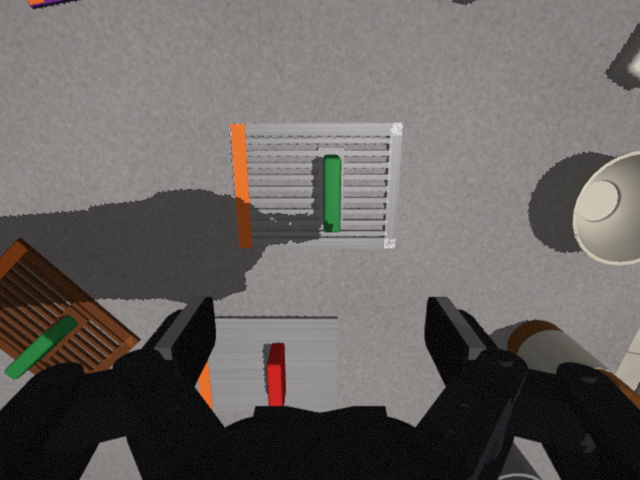

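```bash
python3 - <<'E'
from fit import *
d=grab('wrist','w2'); print(d['origin'],bot.observe()['position'],np.degrees(d['orientation']))
crop('w2','c3',215,100,425,260,3.8)
def mod(x,y,yaw,M):
    c,s=np.cos(yaw),np.sin(yaw);M=np.array(M)/1000.; return np.c_[x+c*M[:,0]-s*M[:,1],y+s*M[:,0]+c*M[:,1],M[:,2]]
print(proj(d,mod(.5462,-.0526,np.radians(11.6),[(85,65,6),(85,-65,6),(-85,-65,6),(-85,65,6),(23,35,50),(23,-35,50),(7,-35,50),(7,35,50)])).round(1))
E
```

```text
[0.54000486 0.01606871 0.37315586] [ 0.55392625 -0.05804967  0.20019958] [ 1.63446025e+02 -1.55414042e-01  1.20662932e+01]
[[397.  133.1]
 [388.7 257.1]
 [232.6 256. ]
 [224.5 131.7]
 [335.5 168.1]
 [334.  242.8]
 [317.1 242.7]
 [317.6 167.9]]
```

View pics/c3.png

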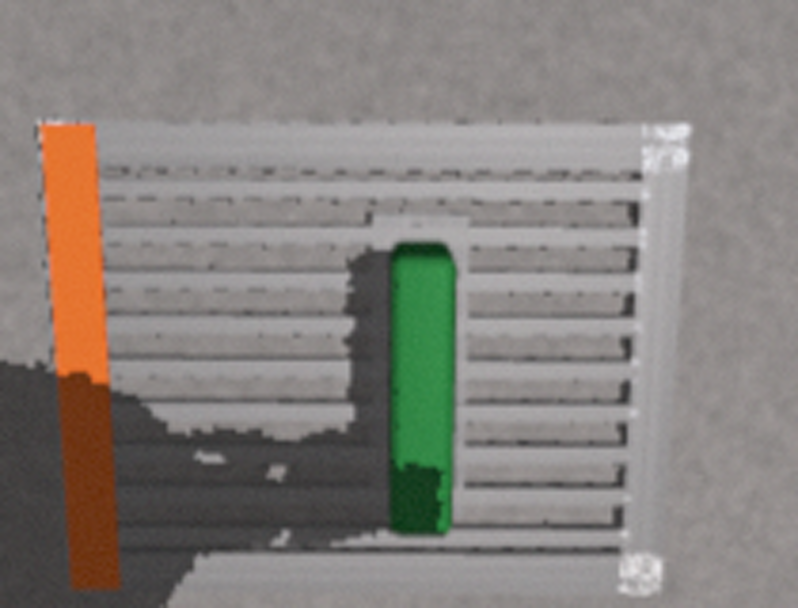

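```bash
python3 - <<'E'
from mv import *
inc([0.561,-0.0496,0.075],tool(11.6))
E
```

```text
t 1.5 pos [ 0.5539 -0.058   0.2002] rot [-1.7978e+02 -1.0000e-01  1.2090e+01] F [-0.9 -1.  -0.7] w 0.0852
inc cm [ 0.85 -0.63 12.52] deg [-0.2 -0.1  0.5]
```

Request:
jog_arm(
  increments=[
    {"x": 0.85, "y": -0.65, "z": 6, "wx": -0.2, "wy": -0.1, "wz": 0.5, "claw": 100},
    {"x": 0.85, "y": -0.65, "z": 12.5, "wx": -0.2, "wy": -0.1, "wz": 0.5, "claw": 100},
    {"x": 0.85, "y": -0.65, "z": 12.5, "wx": -0.2, "wy": -0.1, "wz": 0.5, "claw": 100},
    {"x": 0.85, "y": -0.65, "z": 12.5, "wx": -0.2, "wy": -0.1, "wz": 0.5, "claw": 100},
    {"x": 0.85, "y": -0.65, "z": 12.5, "wx": -0.2, "wy": -0.1, "wz": 0.5, "claw": 100},
  ],
)

```text
clock: 2.12
position: [0.5623, -0.0498, 0.0777]
tool_rot: [3.141, -0.003, 0.202]
force: [-0.1, 0.1, -0.3]
grip_width: 0.0854
```

```bash
python3 - <<'E'
from mv import *
inc([0.561,-0.0496,0.015],tool(11.6))
E
```

```text
t 2.125 pos [ 0.5623 -0.0498  0.0777] rot [179.95  -0.18  11.55] F [-0.1  0.1 -0.3] w 0.0854
inc cm [-0.15 -0.05  6.27] deg [ 0.  -0.2 -0. ]
```

Request:
jog_arm(
  increments=[
    {"x": -0.1, "y": 0, "z": 3, "wx": 0, "wy": -0.2, "wz": 0, "claw": 100},
    {"x": -0.1, "y": 0, "z": 5, "wx": 0, "wy": -0.2, "wz": 0, "claw": 100},
    {"x": -0.1, "y": 0, "z": 6.2, "wx": 0, "wy": -0.2, "wz": 0, "claw": 100},
    {"x": -0.1, "y": 0, "z": 6.2, "wx": 0, "wy": -0.2, "wz": 0, "claw": 100},
    {"x": -0.1, "y": 0, "z": 6.2, "wx": 0, "wy": -0.2, "wz": 0, "claw": 100},
    {"x": -0.1, "y": 0, "z": 6.2, "wx": 0, "wy": -0.2, "wz": 0, "claw": 100},
  ],
)

```text
clock: 2.88
position: [0.5619, -0.05, 0.0163]
tool_rot: [3.14, -0.001, 0.202]
force: [-0.2, -0.1, -0.3]
grip_width: 0.0856
```

```bash
python3 - <<'E'
from mv import *
inc([0.561,-0.0496,0.015],tool(11.6))
grab('wrist','w3')
E
```

```text
t 2.875 pos [ 0.5619 -0.05    0.0163] rot [ 1.7994e+02 -3.0000e-02  1.1550e+01] F [-0.2 -0.1 -0.3] w 0.0856
inc cm [-0.08 -0.06  0.13] deg [ 0.1 -0.  -0.1]
```

View pics/w3.png

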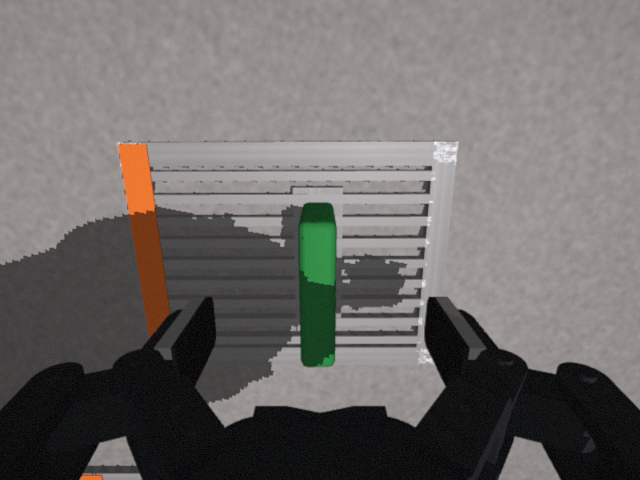

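The open fingers straddle the green grip (col 318, fingers at 213 and 428). Closing.

Request:
jog_arm(
  increments=[
    {"x": -0.1, "y": 0, "z": 0.1, "wx": 0, "wy": 0, "wz": 0, "claw": 40},
    {"x": -0.1, "y": 0, "z": 0.1, "wx": 0, "wy": 0, "wz": 0, "claw": 20},
    {"x": -0.1, "y": 0, "z": 0.1, "wx": 0, "wy": 0, "wz": 0, "claw": 0},
    {"x": -0.1, "y": 0, "z": 0.1, "wx": 0, "wy": 0, "wz": 0, "claw": 0},
    {"x": -0.1, "y": 0, "z": 0.1, "wx": 0, "wy": 0, "wz": 0, "claw": 0},
    {"x": -0.1, "y": 0, "z": 0.1, "wx": 0, "wy": 0, "wz": 0, "claw": 0},
    {"x": -0.1, "y": 0, "z": 0.1, "wx": 0, "wy": 0, "wz": 0, "claw": 0},
  ],
  squeeze=80,
)

```text
clock: 3.8
position: [0.561, -0.0503, 0.0156]
tool_rot: [3.14, -0.001, 0.202]
force: [-1.8, 0.1, 6.9]
grip_width: 0.0122
```

Request:
jog_arm(
  increments=[
    {"x": 0, "y": 0, "z": -0.5, "wx": 0, "wy": 0, "wz": 0, "claw": 0},
    {"x": 0, "y": 0, "z": -2, "wx": 0, "wy": 0, "wz": 0, "claw": 0},
    {"x": 0, "y": 0, "z": -4, "wx": 0, "wy": 0, "wz": 0, "claw": 0},
    {"x": 0, "y": 0, "z": -6, "wx": 0, "wy": 0, "wz": 0, "claw": 0},
    {"x": 0, "y": 0, "z": -6, "wx": 0, "wy": 0, "wz": 0, "claw": 0},
    {"x": 0, "y": 0, "z": -6, "wx": 0, "wy": 0, "wz": 0, "claw": 0},
  ],
)

```text
clock: 4.55
position: [0.5607, -0.0503, 0.0753]
tool_rot: [3.14, -0.0, 0.201]
force: [-0.4, 0.7, -3.5]
grip_width: 0.0122
```

```bash
python3 - <<'E'
from mv import *
print(bot.observe())
grab('wrist','w4');grab('side','s4')
crop('s4','c4',200,170,360,290,5)
E
```

```text
{'clock': 4.55, 'qpos': array([ 0.31114869,  0.62390277, -0.45966441,  1.85239601,  0.38994254,
        0.75452268, -0.16021043]), 'qd': array([-4.01936990e-03,  1.14086074e-02,  1.81679794e-03,  1.92254979e-03,
        1.05536071e-03, -1.80561957e-03, -9.78839102e-05]), 'joint_efforts': array([ 1.80333965e-01, -9.39965057e+01, -8.47788066e+00, -2.89856261e+01,
       -2.09591707e-02,  6.30093506e-02,  3.00416804e-02]), 'position': array([ 0.56072233, -0.05030724,  0.0752589 ]), 'tool_rot': array([ 3.14030202e+00, -3.76971141e-04,  2.01473694e-01]), 'force': array([-0.44823304,  0.66288413, -3.45650383]), 'moment': array([-0.0356824 , -0.02013835,  0.01928408]), 'grip_width': 0.012171425051169448}
```

View pics/w4.png

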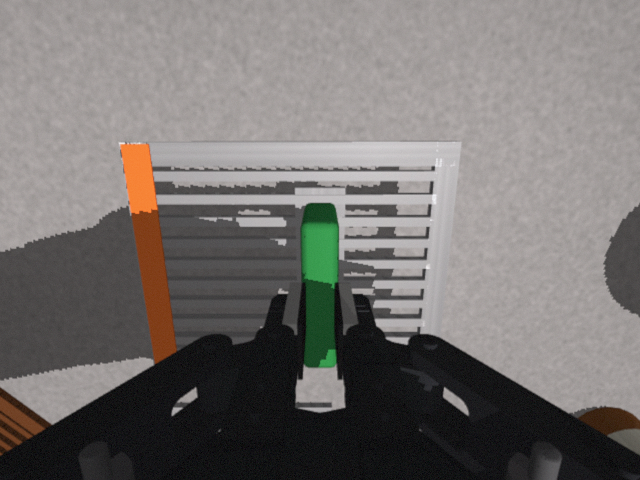

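View pics/c4.png

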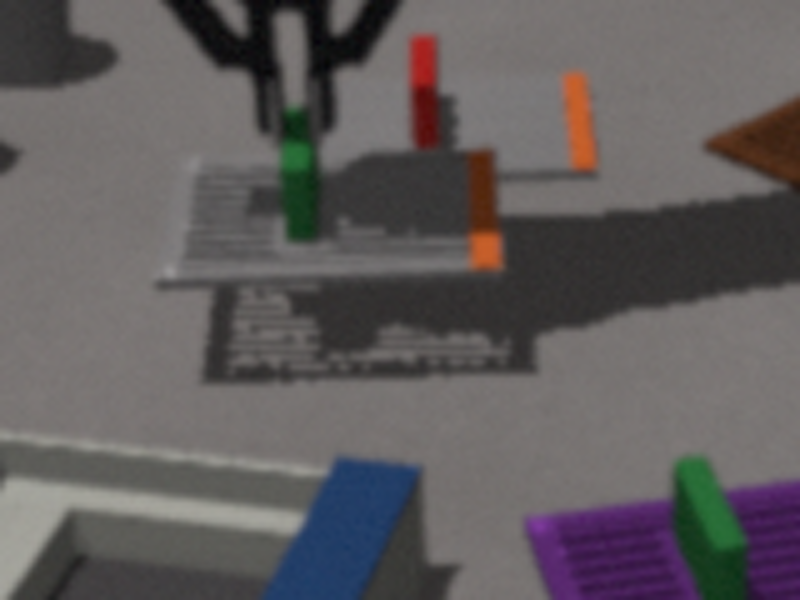

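Lifted level and held firmly (about 3.5 N of weight). Next: travel, tilted 20° with the orange edge low, above the pan opening.

```bash
cat > pl.py <<'E'
from mv import *
PAN=np.array([0.5627,0.2345]);PY=-3.8
TP=np.array([.100,0.0006*-1,.0156]) # TCP rel hook in plate frame
def tgt(hx,hz,th,hy=0,tp=TP):
    Rp=R.from_euler('y',-th,degrees=True).as_matrix()
    p=np.array([hx,hy,hz])/1000+Rp@tp
    w=R.from_euler('z',PY,degrees=True).as_matrix()@p+np.r_[PAN,0]
    return w,tool(PY,th)
def where(tp=TP):
    s=bot.observe(); Rz=R.from_euler('z',PY,degrees=True).as_matrix()
    Rc=Rz.T@rot(s['tool_rot'])@np.diag([1.,-1,-1]); p=Rz.T@(s['position']-np.r_[PAN,0])-Rc@tp
    print('t',round(s['clock'],2),'hook pan mm',(p*1000).round(1),'plate rot (yaw,pitch,roll)',R.from_matrix(Rc).as_euler('ZYX',degrees=True).round(2),'F',s['force'].round(1),'M',s['moment'].round(2),'w',round(s['grip_width'],4))
def go(*a,**k):
    w,Rt=tgt(*a,**k); print(w.round(4)); inc(w,Rt)
E
python3 - <<'E'
from pl import *
where(); go(-50,115,20)
E
```

```text
t 4.65 hook pan mm [ -79.9 -310.1   59.3] plate rot (yaw,pitch,roll) [15.35  0.02 -0.05] F [-0.8 -0.9 -1.9] M [ 0.01 -0.07 -0.03] w 0.0122
[0.6012 0.2313 0.1639]
t 4.65 pos [ 0.5605 -0.0502  0.0749] rot [1.7995e+02 2.0000e-02 1.1550e+01] F [-0.8 -0.9 -1.9] w 0.0122
inc cm [  9.62 -26.76  -8.93] deg [-2.6 19.9 15.2]
```

Request:
jog_arm(
  increments=[
    {"x": 0, "y": 0, "z": -3, "wx": 0, "wy": 0, "wz": 0, "claw": 0},
    {"x": 0, "y": 0, "z": -6, "wx": 0, "wy": 3, "wz": 0, "claw": 0},
    {"x": 1.5, "y": -4, "z": -9, "wx": -0.4, "wy": 5, "wz": 2, "claw": 0},
    {"x": 3, "y": -9, "z": -9, "wx": -0.8, "wy": 8, "wz": 5, "claw": 0},
    {"x": 5, "y": -14, "z": -9, "wx": -1.3, "wy": 11, "wz": 8, "claw": 0},
    {"x": 7, "y": -19, "z": -9, "wx": -2, "wy": 15, "wz": 11, "claw": 0},
    {"x": 9, "y": -24, "z": -9, "wx": -2.4, "wy": 18, "wz": 14, "claw": 0},
    {"x": 9.6, "y": -26.8, "z": -9, "wx": -2.6, "wy": 20, "wz": 15.2, "claw": 0},
    {"x": 9.6, "y": -26.8, "z": -9, "wx": -2.6, "wy": 20, "wz": 15.2, "claw": 0},
    {"x": 9.6, "y": -26.8, "z": -9, "wx": -2.6, "wy": 20, "wz": 15.2, "claw": 0},
  ],
)

```text
clock: 5.9
position: [0.6007, 0.2309, 0.1639]
tool_rot: [3.141, -0.35, -0.066]
force: [0.2, -0.5, -3.5]
grip_width: 0.0124
```

```bash
python3 - <<'E'
from pl import *
where(); go(-50,115,20); grab('side','s5'); grab('top','t5')
crop('s5','c5',130,170,330,330,4);crop('t5','c6',190,80,300,220,4)
E
```

```text
t 5.9 hook pan mm [-50.5  -0.5 115. ] plate rot (yaw,pitch,roll) [ 2.000e-02 -2.003e+01 -3.000e-02] F [ 0.2 -0.5 -3.5] M [-0.02  0.6  -0.03] w 0.0124
[0.6012 0.2313 0.1639]
t 5.9 pos [0.6007 0.2309 0.1639] rot [179.97 -20.03  -3.78] F [ 0.2 -0.5 -3.5] w 0.0124
inc cm [ 0.05 -0.05  0.02] deg [ 0. -0.  0.]
```

View pics/c5.png

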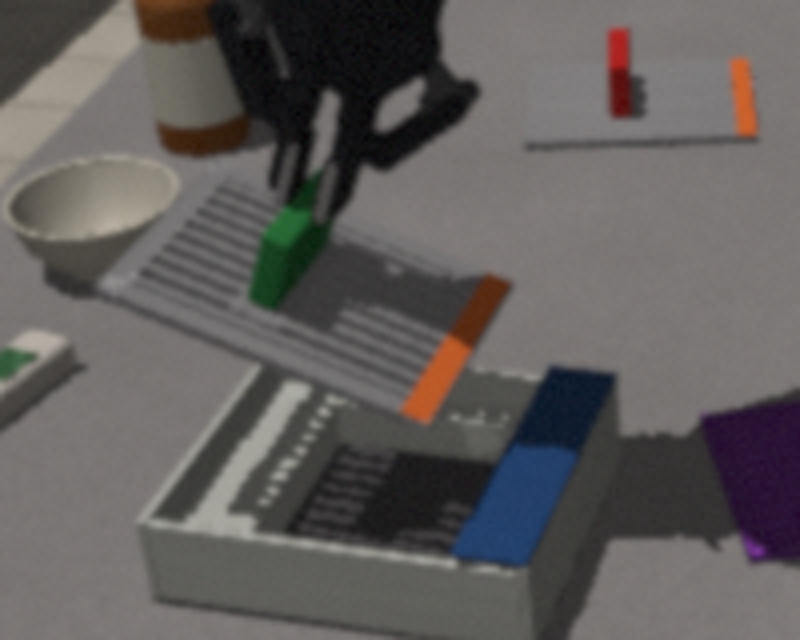

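View pics/c6.png

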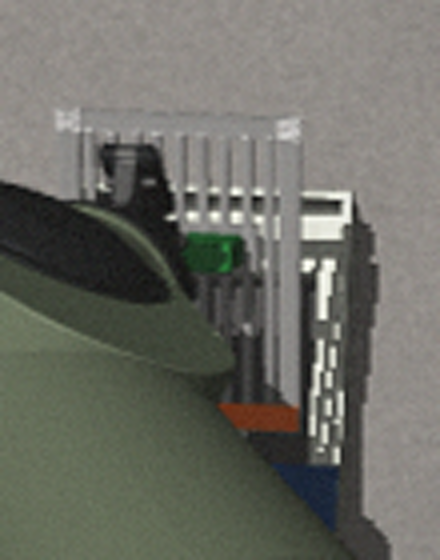

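```bash
cat >> pl.py <<'E'
def platepts(M,tp=TP):
    s=bot.observe(); Rp=rot(s['tool_rot'])@np.diag([1.,-1,-1]); return s['position']+(np.array(M)/1000.-(tp+[-.085,0,0]))@Rp.T
def panpts(M):
    Rz=R.from_euler('z',PY,degrees=True).as_matrix(); return np.array(M)/1000.@Rz.T+np.r_[PAN,0]
E
python3 - <<'E'
from pl import *
M=[(85,65,6),(85,-65,6),(-85,-65,6),(-85,65,6),(-85,65,0),(85,65,0)]
for n,(x,y,s) in {'s5':(130,170,4),'t5':(190,80,4)}.items():
    print(n,((proj(load(n),platepts(M))-[x,y])*s).round(0).tolist())
    print(n,((proj(load(n),panpts([(102,82,52),(102,-82,52),(-63,-82,60),(-63,82,60),(-102,82,60),(-102,-82,60),(102,82,0),(-102,82,0)]))-[x,y])*s).round(0).tolist())
E
```

```text
s5 [[93.0, 281.0], [214.0, 153.0], [512.0, 279.0], [426.0, 421.0], [423.0, 430.0], [92.0, 290.0]]
s5 [[134.0, 518.0], [270.0, 340.0], [548.0, 360.0], [447.0, 548.0], [525.0, 559.0], [616.0, 368.0], [152.0, 598.0], [533.0, 653.0]]
t5 [[54.0, 106.0], [299.0, 117.0], [298.0, 432.0], [65.0, 422.0], [68.0, 419.0], [57.0, 106.0]]
t5 [[76.0, 179.0], [352.0, 190.0], [337.0, 465.0], [59.0, 454.0], [55.0, 520.0], [334.0, 531.0], [96.0, 201.0], [79.0, 528.0]]
```

```bash
python3 - <<'E'
from pl import *
go(-50,70,20); go(-50,36,20)
E
```

```text
[0.6012 0.2313 0.1189]
t 6.0 pos [0.6012 0.2302 0.1643] rot [180.   -20.07  -3.88] F [-0.1 -0.4 -3.3] w 0.0123
inc cm [-1.56 -0.11  4.27] deg [ 0.  -0.1 -0.1]
[0.6012 0.2313 0.0849]
t 6.0 pos [0.6012 0.2302 0.1643] rot [180.   -20.07  -3.88] F [-0.1 -0.4 -3.3] w 0.0123
inc cm [-2.73 -0.11  7.46] deg [ 0.  -0.1 -0.1]
```

Request:
jog_arm(
  increments=[
    {"x": -0.8, "y": 0, "z": 2.1, "wx": 0, "wy": 0, "wz": 0, "claw": 0},
    {"x": -1.6, "y": -0.1, "z": 4.3, "wx": 0, "wy": 0, "wz": 0, "claw": 0},
    {"x": -2, "y": -0.1, "z": 5.5, "wx": 0, "wy": 0, "wz": 0, "claw": 0},
    {"x": -2.4, "y": -0.1, "z": 6.5, "wx": 0, "wy": 0, "wz": 0, "claw": 0},
    {"x": -2.7, "y": -0.1, "z": 7.5, "wx": 0, "wy": 0, "wz": 0, "claw": 0},
    {"x": -2.7, "y": -0.1, "z": 7.5, "wx": 0, "wy": 0, "wz": 0, "claw": 0},
    {"x": -2.7, "y": -0.1, "z": 7.5, "wx": 0, "wy": 0, "wz": 0, "claw": 0},
  ],
)

```text
clock: 6.88
position: [0.6018, 0.2314, 0.085]
tool_rot: [-3.141, -0.351, -0.068]
force: [-0.4, 0.1, -4.2]
grip_width: 0.0124
```

```bash
python3 - <<'E'
from pl import *
where(); go(-88,36,20); go(-70,36,20);grab('side','s6')
crop('s6','c7',130,210,330,330,4)
E
```

```text
t 6.88 hook pan mm [-49.3   0.2  36. ] plate rot (yaw,pitch,roll) [-8.00e-02 -2.01e+01  1.00e-02] F [-0.4  0.1 -4.2] M [ 0.01  0.6  -0.03] w 0.0124
[0.5633 0.2339 0.0849]
t 6.875 pos [0.6018 0.2314 0.085 ] rot [-179.99  -20.1    -3.88] F [-0.4  0.1 -4.2] w 0.0124
inc cm [-3.63  0.01 -1.31] deg [ 0.  -0.1 -0.1]
[0.5813 0.2327 0.0849]
t 6.875 pos [0.6018 0.2314 0.085 ] rot [-179.99  -20.1    -3.88] F [-0.4  0.1 -4.2] w 0.0124
inc cm [-1.94  0.01 -0.69] deg [ 0.  -0.1 -0.1]
```

View pics/c7.png

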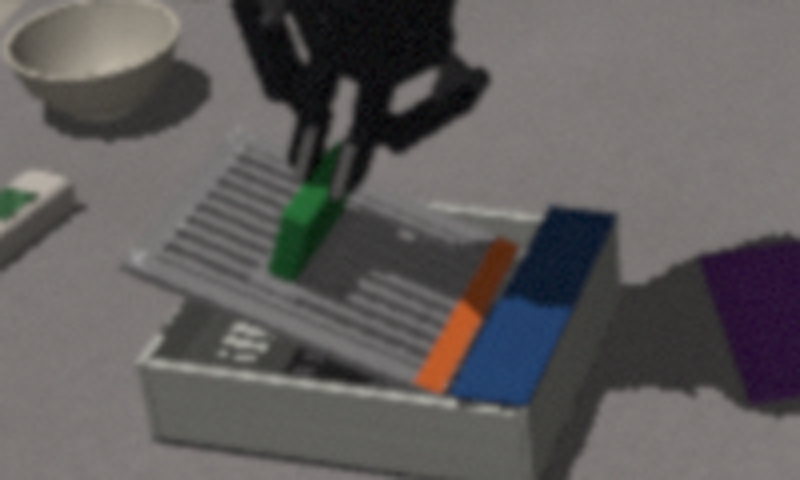

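Request:
jog_arm(
  increments=[
    {"x": -0.8, "y": 0, "z": -0.3, "wx": 0, "wy": 0, "wz": 0, "claw": 0},
    {"x": -1.4, "y": 0, "z": -0.5, "wx": 0, "wy": 0, "wz": 0, "claw": 0},
    {"x": -1.95, "y": 0, "z": -0.7, "wx": 0, "wy": 0, "wz": 0, "claw": 0},
    {"x": -2.5, "y": 0, "z": -0.9, "wx": 0, "wy": 0, "wz": 0, "claw": 0},
    {"x": -3, "y": 0, "z": -1.1, "wx": 0, "wy": 0, "wz": 0, "claw": 0},
    {"x": -3.6, "y": 0, "z": -1.3, "wx": 0, "wy": 0, "wz": 0, "claw": 0},
    {"x": -3.6, "y": 0, "z": -1.3, "wx": 0, "wy": 0, "wz": 0, "claw": 0},
    {"x": -3.6, "y": 0, "z": -1.3, "wx": 0, "wy": 0, "wz": 0, "claw": 0},
  ],
)

```text
clock: 7.92
position: [0.5638, 0.234, 0.085]
tool_rot: [-3.141, -0.351, -0.068]
force: [-0.5, -0.6, -2.9]
grip_width: 0.0122
```

```bash
python3 - <<'E'
from pl import *
where(); go(-88,32,20); go(-88,31.5,14);go(-88,31.5,8);go(-88,31.5,2);grab('side','s7')
crop('s7','c8',130,210,330,330,4)
E
```

```text
t 7.92 hook pan mm [-87.4   0.3  36. ] plate rot (yaw,pitch,roll) [-9.000e-02 -2.011e+01  2.000e-02] F [-0.5 -0.6 -2.9] M [ 0.03  0.59 -0.02] w 0.0122
[0.5633 0.2339 0.0809]
t 7.925 pos [0.5638 0.234  0.085 ] rot [-179.98  -20.11   -3.89] F [-0.5 -0.6 -2.9] w 0.0122
inc cm [-0.19  0.01  0.37] deg [ 0.  -0.1 -0.1]
[0.5679 0.2336 0.0708]
t 7.925 pos [0.5638 0.234  0.085 ] rot [-179.98  -20.11   -3.89] F [-0.5 -0.6 -2.9] w 0.0122
inc cm [-0.1   0.01  1.47] deg [ 0.  -6.1 -0.1]
[0.5715 0.2333 0.0609]
t 7.925 pos [0.5638 0.234  0.085 ] rot [-179.98  -20.11   -3.89] F [-0.5 -0.6 -2.9] w 0.0122
inc cm [-0.11  0.01  2.53] deg [ -0.  -12.1  -0.1]
[0.574  0.2331 0.0506]
t 7.925 pos [0.5638 0.234  0.085 ] rot [-179.98  -20.11   -3.89] F [-0.5 -0.6 -2.9] w 0.0122
inc cm [-0.22  0.01  3.59] deg [ -0.  -18.1  -0.1]
```

View pics/c8.png

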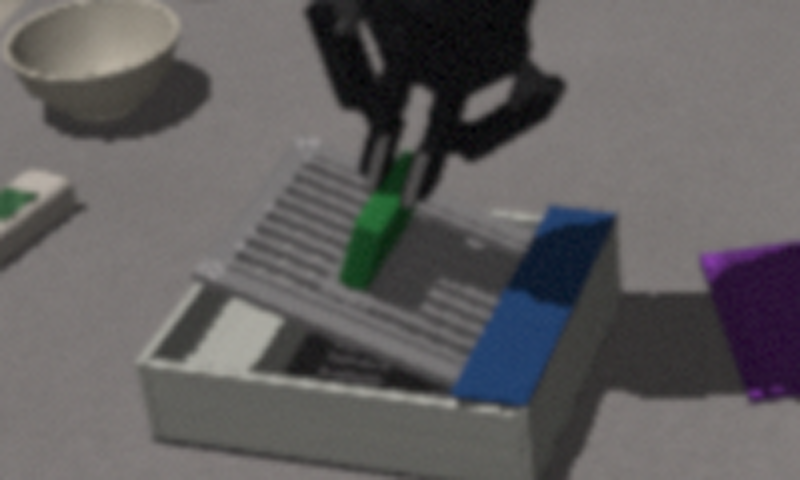

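The orange edge is hidden under the blue lip, with no contact force. Now I'll bring the hook edge down and rotate the plate to about 8°.

Request:
jog_arm(
  increments=[
    {"x": -0.1, "y": 0, "z": 0.2, "wx": 0, "wy": 0, "wz": 0, "claw": 0},
    {"x": -0.2, "y": 0, "z": 0.35, "wx": 0, "wy": 0, "wz": 0, "claw": 0},
    {"x": -0.15, "y": 0, "z": 0.75, "wx": 0, "wy": -2, "wz": 0, "claw": 0},
    {"x": -0.1, "y": 0, "z": 1.1, "wx": 0, "wy": -4, "wz": 0, "claw": 0},
    {"x": -0.1, "y": 0, "z": 1.45, "wx": 0, "wy": -6, "wz": 0, "claw": 0},
    {"x": -0.1, "y": 0, "z": 1.8, "wx": 0, "wy": -8, "wz": 0, "claw": 0},
    {"x": -0.1, "y": 0, "z": 2.15, "wx": 0, "wy": -10, "wz": 0, "claw": 0},
    {"x": -0.1, "y": 0, "z": 2.5, "wx": 0, "wy": -12, "wz": 0, "claw": 0},
    {"x": -0.1, "y": 0, "z": 2.5, "wx": 0, "wy": -12, "wz": 0, "claw": 0},
    {"x": -0.1, "y": 0, "z": 2.5, "wx": 0, "wy": -12, "wz": 0, "claw": 0},
  ],
)

```text
clock: 9.22
position: [0.5713, 0.2334, 0.061]
tool_rot: [-3.141, -0.142, -0.068]
force: [0.3, -0.2, -2.8]
grip_width: 0.0126
```

```bash
python3 - <<'E'
from pl import *
where(); go(-88,31,8); go(-88,31,4);go(-88,31,1.5);go(-88,31,0)
E
```

```text
t 9.22 hook pan mm [-88.2   0.2  31.4] plate rot (yaw,pitch,roll) [-0.09 -8.14  0.01] F [ 0.3 -0.2 -2.8] M [0.09 0.22 0.02] w 0.0126
[0.5715 0.2333 0.0604]
t 9.225 pos [0.5713 0.2334 0.061 ] rot [-179.99   -8.14   -3.89] F [ 0.3 -0.2 -2.8] w 0.0126
inc cm [0.01 0.   0.07] deg [ 0.  -0.1 -0.1]
[0.5733 0.2332 0.0535]
t 9.225 pos [0.5713 0.2334 0.061 ] rot [-179.99   -8.14   -3.89] F [ 0.3 -0.2 -2.8] w 0.0126
inc cm [0.1  0.   0.77] deg [-0.  -4.1 -0.1]
[0.5742 0.2331 0.0492]
t 9.225 pos [0.5713 0.2334 0.061 ] rot [-179.99   -8.14   -3.89] F [ 0.3 -0.2 -2.8] w 0.0126
inc cm [0.12 0.   1.21] deg [-0.  -6.6 -0.1]
[0.5746 0.2331 0.0466]
t 9.225 pos [0.5713 0.2334 0.061 ] rot [-179.99   -8.14   -3.89] F [ 0.3 -0.2 -2.8] w 0.0126
inc cm [0.13 0.   1.48] deg [-0.  -8.1 -0.1]
```

Request:
jog_arm(
  increments=[
    {"x": 0, "y": 0, "z": 0.3, "wx": 0, "wy": -1.5, "wz": 0, "claw": 0},
    {"x": 0.05, "y": 0, "z": 0.6, "wx": 0, "wy": -3, "wz": 0, "claw": 0},
    {"x": 0.1, "y": 0, "z": 0.9, "wx": 0, "wy": -4.7, "wz": 0, "claw": 0},
    {"x": 0.1, "y": 0, "z": 1.1, "wx": 0, "wy": -5.8, "wz": 0, "claw": 0},
    {"x": 0.1, "y": 0, "z": 1.2, "wx": 0, "wy": -6.6, "wz": 0, "claw": 0},
    {"x": 0.1, "y": 0, "z": 1.2, "wx": 0, "wy": -6.6, "wz": 0, "claw": 0},
    {"x": 0.1, "y": 0, "z": 1.2, "wx": 0, "wy": -6.6, "wz": 0, "claw": 0},
  ],
)

```text
clock: 10.1
position: [0.5738, 0.2332, 0.0494]
tool_rot: [-3.141, -0.027, -0.068]
force: [-0.1, 0.2, -2.9]
grip_width: 0.012
```

```bash
python3 - <<'E'
from pl import *
where(); go(-88,30,0)
E
```

```text
t 10.1 hook pan mm [-88.3   0.2  31.1] plate rot (yaw,pitch,roll) [-0.07 -1.55  0.01] F [-0.1  0.2 -2.9] M [ 0.05 -0.01 -0.01] w 0.012
[0.5746 0.2331 0.0456]
t 10.1 pos [0.5738 0.2332 0.0494] rot [-179.99   -1.55   -3.87] F [-0.1  0.2 -2.9] w 0.012
inc cm [0.07 0.01 0.38] deg [-0.  -1.5 -0.1]
```

Request:
jog_arm(
  increments=[
    {"x": 0, "y": 0, "z": 0.05, "wx": 0, "wy": 0, "wz": 0, "claw": 0},
    {"x": 0, "y": 0, "z": 0.1, "wx": 0, "wy": 0, "wz": 0, "claw": 0},
    {"x": 0, "y": 0, "z": 0.1, "wx": 0, "wy": 0, "wz": 0, "claw": 0},
    {"x": 0, "y": 0, "z": 0.1, "wx": 0, "wy": 0, "wz": 0, "claw": 0},
  ],
)

```text
clock: 10.6
position: [0.5738, 0.2333, 0.0484]
tool_rot: [-3.141, -0.027, -0.068]
force: [0.0, 1.0, -2.6]
grip_width: 0.0121
```

Request:
jog_arm(
  increments=[
    {"x": 0.03, "y": 0, "z": 0.1, "wx": 0, "wy": -0.5, "wz": 0, "claw": 0},
    {"x": 0.05, "y": 0, "z": 0.2, "wx": 0, "wy": -1, "wz": 0, "claw": 0},
    {"x": 0.05, "y": 0, "z": 0.25, "wx": 0, "wy": -1.4, "wz": 0, "claw": 0},
    {"x": 0.05, "y": 0, "z": 0.25, "wx": 0, "wy": -1.4, "wz": 0, "claw": 0},
    {"x": 0.05, "y": 0, "z": 0.25, "wx": 0, "wy": -1.4, "wz": 0, "claw": 0},
  ],
)

```text
clock: 11.22
position: [0.5744, 0.2333, 0.0459]
tool_rot: [-3.141, -0.003, -0.068]
force: [0.7, -0.0, -3.0]
grip_width: 0.0125
```

```bash
python3 - <<'E'
from pl import *
where(); go(-88,30,0)
E
```

```text
t 11.22 hook pan mm [-88.2   0.3  30. ] plate rot (yaw,pitch,roll) [-0.07 -0.16  0.01] F [ 0.7 -0.  -3. ] M [-0.02 -0.05 -0.01] w 0.0125
[0.5746 0.2331 0.0456]
t 11.225 pos [0.5744 0.2333 0.0459] rot [-1.7999e+02 -1.6000e-01 -3.8700e+00] F [ 0.7 -0.  -3. ] w 0.0125
inc cm [0.02 0.01 0.03] deg [-0.  -0.2 -0.1]
```

No contact yet, so I'll lower in 0.4 mm steps until the ledge carries the weight.

Request:
jog_arm(
  increments=[
    {"x": 0, "y": 0, "z": 0.04, "wx": 0, "wy": -0.2, "wz": 0, "claw": 0},
    {"x": 0, "y": 0, "z": 0.06, "wx": 0, "wy": -0.2, "wz": 0, "claw": 0},
    {"x": 0, "y": 0, "z": 0.06, "wx": 0, "wy": -0.2, "wz": 0, "claw": 0},
  ],
)

```text
clock: 11.6
position: [0.5744, 0.2333, 0.0456]
tool_rot: [-3.141, 0.001, -0.068]
force: [-2.8, -1.4, 5.2]
grip_width: 0.0122
```

Request:
jog_arm(
  increments=[
    {"x": 0, "y": 0, "z": 0.04, "wx": 0, "wy": 0, "wz": 0, "claw": 0},
    {"x": 0, "y": 0, "z": 0.05, "wx": 0, "wy": 0, "wz": 0, "claw": 0},
    {"x": 0, "y": 0, "z": 0.05, "wx": 0, "wy": 0, "wz": 0, "claw": 0},
  ],
)

```text
clock: 11.98
position: [0.5744, 0.2333, 0.0456]
tool_rot: [-3.142, 0.0, -0.068]
force: [-3.3, -2.3, 8.4]
grip_width: 0.0123
```

```bash
python3 - <<'E'
from pl import *
where()
grab('side','s8')
crop('s8','c9',130,210,330,330,4)
E
```

```text
t 11.97 hook pan mm [-88.3   0.3  30. ] plate rot (yaw,pitch,roll) [-0.07  0.03  0.  ] F [-3.3 -2.3  8.4] M [-0.42  0.86  0.04] w 0.0123
```

View pics/c9.png

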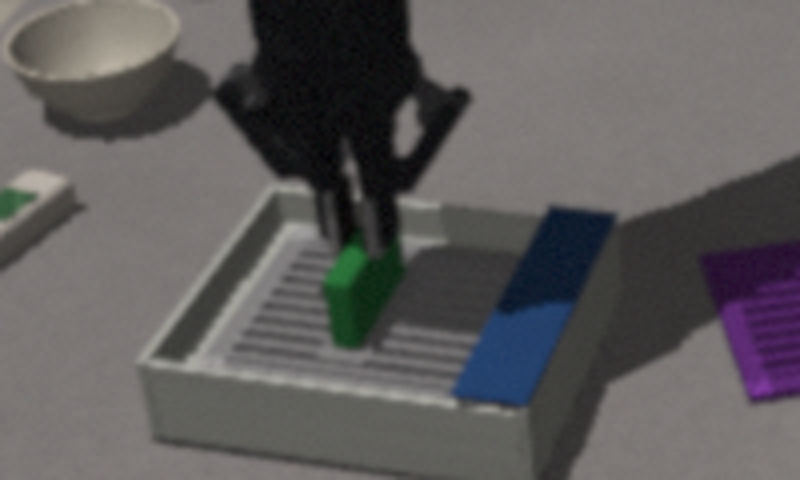

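The plate lies flat in the pan with its orange edge under the lip, and contact reads about 8 N up. Releasing gently.

Request:
jog_arm(
  increments=[
    {"x": 0, "y": 0, "z": -0.02, "wx": 0, "wy": 0, "wz": 0, "claw": 0},
    {"x": 0, "y": 0, "z": -0.02, "wx": 0, "wy": 0, "wz": 0, "claw": 0},
    {"x": 0, "y": 0, "z": -0.02, "wx": 0, "wy": 0, "wz": 0, "claw": 20},
    {"x": 0, "y": 0, "z": -0.02, "wx": 0, "wy": 0, "wz": 0, "claw": 30},
    {"x": 0, "y": 0, "z": -0.02, "wx": 0, "wy": 0, "wz": 0, "claw": 45},
    {"x": 0, "y": 0, "z": -0.02, "wx": 0, "wy": 0, "wz": 0, "claw": 55},
    {"x": 0, "y": 0, "z": -0.02, "wx": 0, "wy": 0, "wz": 0, "claw": 55},
    {"x": 0, "y": 0, "z": -0.02, "wx": 0, "wy": 0, "wz": 0, "claw": 55},
  ],
  squeeze=20,
)

```text
clock: 13.02
position: [0.5744, 0.2333, 0.0458]
tool_rot: [-3.142, 0.0, -0.067]
force: [0.8, -0.8, 0.4]
grip_width: 0.0472
```

```bash
python3 - <<'E'
from pl import *
where()
grab('wrist','w9')
E
```

```text
t 13.03 hook pan mm [-88.3   0.3  30.2] plate rot (yaw,pitch,roll) [-0.07  0.02  0.  ] F [ 0.8 -0.8  0.4] M [ 0.04 -0.   -0.  ] w 0.0472
```

View pics/w9.png

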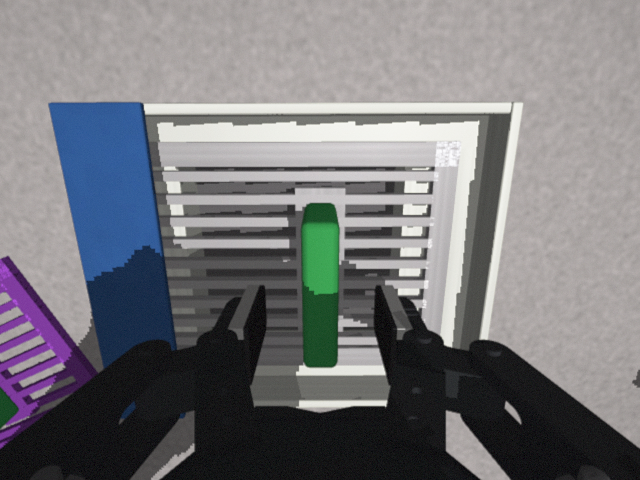

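Released; the fingers stand clear on both sides of the grip. Retreating straight up, then back.

Request:
jog_arm(
  increments=[
    {"x": 0, "y": 0, "z": -2, "wx": 0, "wy": 0, "wz": 0, "claw": 55},
    {"x": 0, "y": 0, "z": -5, "wx": 0, "wy": 0, "wz": 0, "claw": 55},
    {"x": 0, "y": 0, "z": -9, "wx": 0, "wy": 0, "wz": 0, "claw": 55},
    {"x": 0, "y": 0, "z": -14, "wx": 0, "wy": 0, "wz": 0, "claw": 55},
    {"x": 0, "y": 5, "z": -18, "wx": 0, "wy": 0, "wz": 0, "claw": 55},
    {"x": 0, "y": 11, "z": -18, "wx": 0, "wy": 0, "wz": 0, "claw": 55},
    {"x": 0, "y": 17, "z": -18, "wx": 0, "wy": 0, "wz": 0, "claw": 55},
    {"x": 0, "y": 22, "z": -18, "wx": 0, "wy": 0, "wz": 0, "claw": 55},
    {"x": 0, "y": 22, "z": -18, "wx": 0, "wy": 0, "wz": 0, "claw": 55},
    {"x": 0, "y": 22, "z": -18, "wx": 0, "wy": 0, "wz": 0, "claw": 55},
  ],
)

```text
clock: 14.32
position: [0.5597, 0.0145, 0.2268]
tool_rot: [-3.141, -0.001, -0.067]
force: [0.8, 1.1, -0.9]
grip_width: 0.047
```

```bash
python3 - <<'E'
from pl import *
where()
grab('side','s10');grab('top','t10')
crop('s10','c10',130,210,330,330,4);crop('t10','c11',190,110,300,225,5)
E
```

```text
t 14.32 hook pan mm [ -88.4 -219.   211.1] plate rot (yaw,pitch,roll) [-0.06 -0.04  0.03] F [ 0.8  1.1 -0.9] M [-0.    0.   -0.02] w 0.047
```

View pics/c10.png

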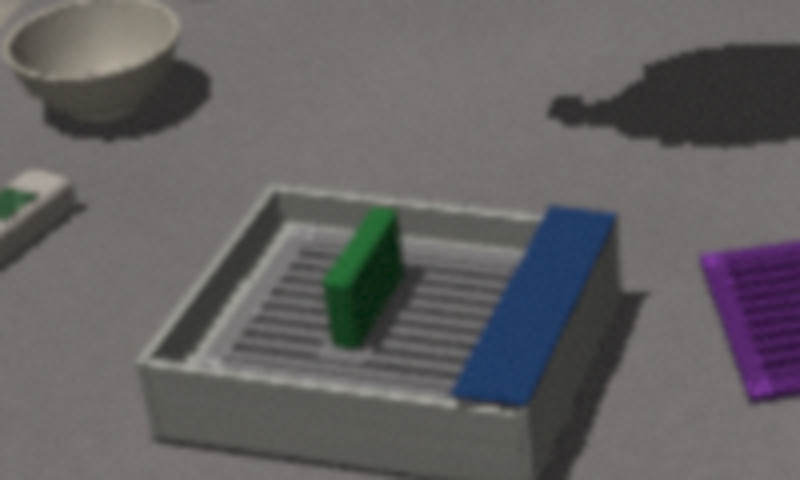

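View pics/c11.png

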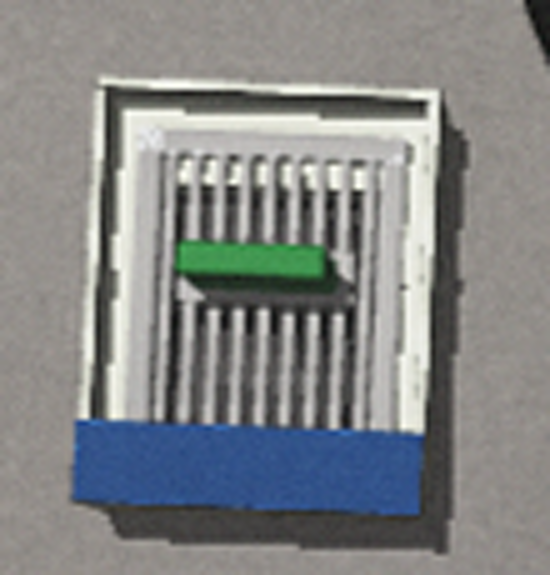

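View pics/t10.png

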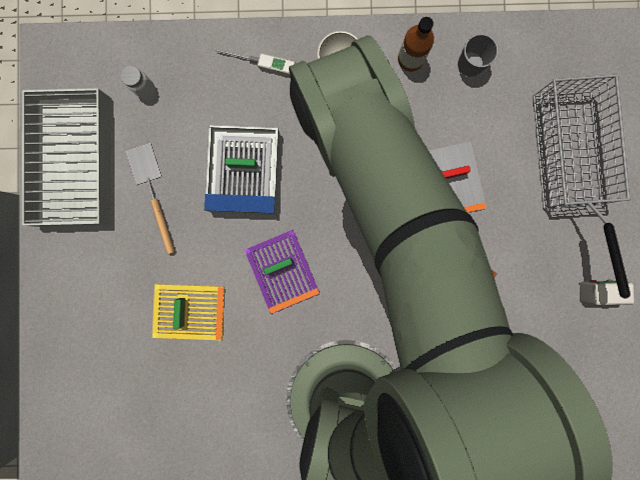

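```bash
python3 - <<'E'
from pl import *
cx=-3
M=[(cx+85,65,36),(cx+85,-65,36),(cx+23,35,80),(cx+23,-35,80),(cx+7,-35,80),(cx+7,35,80)]
print(((proj(load('t10'),panpts(M))-[190,110])*5).round(0).tolist())
print(((proj(load('s10'),panpts(M))-[130,210])*4).round(0).tolist())
bot.job_done()
E
```

```text
[[137.0, 125.0], [406.0, 136.0], [173.0, 237.0], [324.0, 244.0], [323.0, 278.0], [172.0, 272.0]]
[[191.0, 367.0], [295.0, 224.0], [318.0, 277.0], [370.0, 201.0], [398.0, 204.0], [348.0, 281.0]]
the job is handed in; nothing more can be done
```

The drain plate with the green grip is home in the drip pan, let go, and the job is handed in at about 14.5 s of the 48 s allowed.

**What I did:** I gripped the plate, lifted it, tilted it 20° and slid its orange edge about 25 mm under the blue lip. I then rotated it down slowly until the ledges took its weight, opened the gripper and backed away.

**Last checks:**
- **Seating:** At contact the measured underside was at pan z 30.0 mm with the plate within 0.1° of flat. The upward force was about 8 N.
- **After release:** The tool force dropped to about zero. The pictures show the plate flat inside the pan with its orange edge hidden under the lip.
- **Camera agreement:** The predicted plate and grip points match the final pictures to about 2 px (2–3 mm). A similar offset of the pan and plate in the side camera looks like calibration error.
- **Gripper width:** It read 12 mm on the 16 mm grip. I didn't find out why, but the hold was firm throughout.
- **Other objects:** I never touched the red-grip cover or the look-alikes. The arm partly hid the cover in the last top view, but the visible part is where it was at the start. The brown look-alike was almost entirely hidden.

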